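# Size a handle core in the ring gauge

### The arm

A 6-joint arm with a two-finger parallel gripper is mounted at the origin on the work surface; the furniture and walls round the work are solid. World frame = base frame: x ahead of the robot, y to its left, z up, the work surface at z = 0. Lengths are in m, angles in rad, forces in N, time in s.
With the tool pointing down it reaches from about 0.375 to 0.9 m from the base axis. Payload 3.1 kg.
Tool frame: the origin (TCP) lies where the fingers leave the gripper's body, on its centre line; the fingertips stand 73 mm ahead of it and the grasp point (between the pads) lies 54 mm ahead of it; z points along the fingers, y is the line along which they close (so a half turn about z gives the same grasp; the last joint's range is limited). The gripper opens to 85 mm and grips with 20 to 120 N. Pads are 22 mm wide; open, the fingers measure 114 mm over their backs; the gripper's body (76 mm by 85 mm) begins 54 mm behind the grasp point. The pads swing forward as they close: fully open they stand 13 mm farther back than shut.
Start: joints at [-1.48, 0.527, 1.433, -0, 1.181, -0.178], TCP at [0.167, -0.602, 0.304] pointing down, gripper open.
Joint ranges: [-3.08, 3.08], [-0.75, 2.2], [0.22, 2.44], [-1.43, 4.57], [0, 2.65], [-2.85, 2.85]. Speed limits (rad/s): [2.79, 2.79, 3.14, 3.14, 3.14, 3.14].

### API

Orientations are given as a unit quaternion [x, y, z, w].
In Python, from station import manip gives the robot as it stands.
- The arm moves only by the shell command python3 -m crank 'ROWS' [FORCE]. ROWS is JSON, a list of rows, each an object with "dp": the shift along the tool's x, y, z normalised to -1 to 1, where 1 is 50 cm, a list of three; "delta_rot": the turn, a rotation vector about the tool's x, y, z normalised to -1 to 1, where 1 is 2 pi rad, a list of three; "fingers": the opening, from -1 (shut) to 1 (fully open). A call has 1 to 12 rows; each row shifts and turns the commanded pose from where the row before left it, along the tool's axes as they then stand; what a row does not reach is not made up. A row lasts 1/12 s, in which the tool goes at most 41.7 mm and 7.16 degrees, less where a joint would pass 70% of its speed; a pose out of reach is approached as far as the arm can. A call with a number of a shift or a turn outside -1 to 1 is refused whole. A call with a gripper value outside its range is refused whole. The fingers move at their own pace and stop on an object; FORCE is the grip in N (left out, the last holds). Time passes only in rows, so rows that do not move let the fingers close. It gives the time, the measured TCP pose, the force, the opening and the grip force at its end, in the units of the state.
- manip.sense(): the state, without advancing time (a new reading comes with each control period).
- manip.snapshot(name): name is "scene" or "top" or "wrist"; returns (picture, depth): 420x560x3 uint8, red, green, blue; 420x560 float32, m along the optical axis (not along the pixel's ray), 0 where there is no reading.
- manip.camera_model(name): a dict with "fx", "fy", "cx", "cy" (pixels), "origin" and "attitude" of the camera in the world. Camera axes: x right, y up, looking along -z (the intrinsics and any distortion apply to the point x, -y, -z); pixel columns grow to the right and rows downward; lengths in m; the calibration is good to about 2 mm. A picture is of the moment at which its call begins: read the wrist's pose just before it. camera_model takes no time and is no camera call; for the wrist camera it gives the pose at the moment of the call.
- manip.sign_off(): hands the job in; it is judged then, once.
The state is a dict: "t": time; "q": joint angles; "qd": joint speeds; "tau": joint torques, N m; "tcp_pos": TCP position; "tool_rot": TCP orientation; "force": force on the tool from outside, world axes, zero at the start; "ft_torque": the same for the moment, N m; "finger_gap": opening from 0.0 (shut) to 1.0 (fully open); "gripper_force": force on a finger pad.
Only numpy, scipy, OpenCV 4.12 (cv2) and the standard library are available. Lean on these libraries where they do the work, as an engineer would, in place of code of your own. Each camera call takes 0.05 s, during which the arm holds its last target. There are 200 camera calls.

### The job

Find the size of the slimmer of the two wooden handle-core rods: lift it out of its rack, lay it in the V-rests of the ring gauge with its tapered nose through the first and widest ring but not yet through the second, and let go. Then take it again by its tail end and push it on through the rings until one stops it, and leave it there. Leave the thicker rod lying in the rack.

Things in the scene. Friction and masses are not known exactly. Their poses are not given: they have to be found in the camera images.
- slim_rod: The rod to be sized: plain light wood, 16 mm diameter, 220 mm long, about 45 g. Origin mid-length on its centre line; x axis along the rod towards the nose (it may roll about x). The last 10 mm at the nose tapers from 16 to 7 mm. In the rack it is level, centre line 44 mm above the table; its tail 60 mm lies in a deep slot with no room for fingers. It lifts straight up out.
- slim_rod_nose (a point): Centre of the slim rod's nose end face.
- slim_rod_tail (a point): Centre of the slim rod's flat tail end face.
- thick_rod: The other rod, to be left in the rack: same wood and length (220 mm), 22 mm diameter, parallel to the slim one, 74 mm beside it, nose the same way; either may be the nearer one. Origin at the middle of its centre line, x axis towards its nose.
- rack: Fixed wooden rack. Origin on the table under the middle between the rods; x along the rods towards their noses. Tail block x = -114 to -50 mm, 66 mm high, with two slots 26 mm wide at y = +37 and -37 mm; low front saddle x = 78 to 94 mm, 44 mm high. Between them the rods lie free, undersides 36 mm above the table, over a base board 10 mm thick, 134 mm wide.
- gauge: Fixed ring gauge: plywood base 244 x 50 x 10 mm with four upright steel rings in a row and two V-rests. Origin on the table under the entry face of ring 1; x along the row from the widest to the narrowest ring (pushing direction), z up. Ring axis at y = 0, 50 mm above the table. Entry faces at x = 0, 40, 80, 120 mm; bores 26, 20, 13, 9 mm; rings 6 mm thick, rims 5 mm wide.
- front_rest (a point): Aluminium V-rest at gauge x = -24 to -8 mm (point: the middle of it, on the ring axis). 45 degree sides, 40 mm wide, tops 5 mm above the ring axis; a 16 mm rod lying in the rests is on the ring axis.
- rear_rest (a point): The like V-rest at gauge x = -104 to -92 mm (point: the middle of it, on the ring axis). Fingers have room beside the rod between the two rests (x = -92 to -24 mm, down to the base) and behind the rear rest (beyond the base, which ends at x = -113 mm, down to the table).
- ring1 (a point): Centre of the entry face of ring 1 (bore 26 mm).
- ring2 (a point): Centre of the entry face of ring 2 (bore 20 mm). A 16 mm rod passes it with 2 mm to spare all round; any resistance before ring 3 is only drag, from pressing the rod down or aside in the rests and rings.
- ring3 (a point): Centre of the entry face of ring 3 (bore 13 mm): it stops a 16 mm rod, whose tapered nose end then stands up to 7 mm inside it.
- ring4 (a point): Centre of the entry face of ring 4 (bore 9 mm).

How it is judged:
By the outcome, as a careful person would: the job done as asked, in the order asked, and still so for the second after the job is handed in, with the robot touching nothing.
It also fails if it takes over 58 s, if anything falls off the work surface, if the arm or the gripper's body presses on something with over 40 N, if the wrist force passes 120 N, or if a joint passes its speed limit or range.

## Working session

There is one attempt and no reset: what is moved stays moved. The work goes in short steps, Python scripts to look and compute and a shell command to move; the robot and the scene stay as the last step left them, time stands still between calls to the robot, and variables do not carry over. Pictures are saved under pics/ and viewed, at most 13 in all, crops included, and the job is handed in when it is done.

```bash
mkdir -p pics; cat > h.py <<'E'
import numpy as np, cv2
from scipy.spatial.transform import Rotation as R
from station import manip
def cloud(name):
    c=manip.camera_model(name); pic,d=manip.snapshot(name)
    v,u=np.mgrid[0:420,0:560]
    P=np.stack([(u-c['cx'])/c['fx']*d,-(v-c['cy'])/c['fy']*d,-d],-1)
    A=np.array(c['attitude'],float)
    M=A if A.shape==(3,3) else R.from_quat(A).as_matrix()
    W=P@M.T+np.array(c['origin']); W[d<=0]=np.nan
    return pic,W,c
def save(pic,n): cv2.imwrite('pics/'+n,cv2.cvtColor(pic,cv2.COLOR_RGB2BGR))
E
python3 - <<'E'
from h import *
for n in('top','scene'):
    pic,W,c=cloud(n); save(pic,n+'0.png'); np.save(n+'0.npy',W); print(n,c)
print(manip.sense())
E
```

```text
top {'fx': 379.2475814793922, 'fy': 379.2475814793922, 'cx': 280.02139644727157, 'cy': 210.27355127510552, 'origin': array([ 0.41323113, -0.02187052,  0.89253464]), 'attitude': array([ 0.05360332, -0.07133499, -0.69704057,  0.71145797])}
scene {'fx': 414.93892812082635, 'fy': 414.93892812082635, 'cx': 272.76434700151003, 'cy': 210.4792006343451, 'origin': array([0.1925167 , 0.58106519, 0.51043948]), 'attitude': array([-0.13396535,  0.47995451,  0.8344434 , -0.23537451])}
{'t': 0.1, 'q': array([-1.47947507e+00,  5.28378451e-01,  1.43377487e+00, -2.10882820e-05,
        1.18142644e+00, -1.78491675e-01]), 'qd': array([-0.00093306, -0.00161232, -0.00290487,  0.00109755,  0.00137815,
       -0.00054168]), 'tau': array([-2.76262372e-04, -4.43304849e+01, -1.78586107e+01, -2.74782797e-04,
        3.88770743e-03,  1.87336849e-05]), 'tcp_pos': array([ 0.16657636, -0.60186411,  0.3030279 ]), 'tool_rot': array([ 9.90912887e-01,  1.34501539e-01,  3.35488647e-05, -9.93034631e-04]), 'force': array([-0.1892276 ,  0.14315395, -0.37766307]), 'ft_torque': array([-0.00476733,  0.01294264,  0.01659198]), 'gripper_force': 0.0, 'finger_gap': 1.000431769095347}
```

View pics/top0.png

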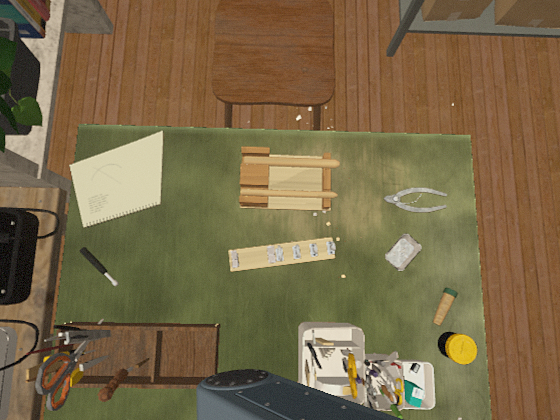

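View pics/scene0.png

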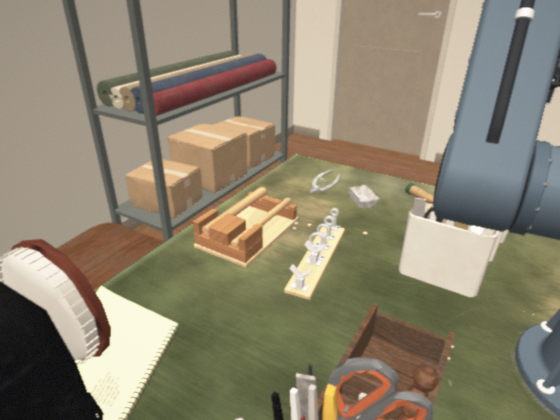

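The top view shows the rack at rows 148–210 with rods at rows ~162 and ~194, noses to the right (-y). The gauge lies at rows 240–270, with its rests on the left (col 235) and the narrow ring on the right (col 331). The scene view agrees. Next I'll measure both.

```bash
python3 - <<'E'
from h import *
W=np.load('top0.npy')
for r in (150,160,162,164,178,190,194,198,206): print(r,[np.round(W[r,c]*1000).astype(int).tolist() for c in (255,280,300,328,335)])
pic=cv2.imread('pics/top0.png')
# column profile of height for rods
for c in (285,295,305,315): print(c,[(int(W[r,c,0]*1000),int(W[r,c,2]*1000)) for r in range(154,204)])
big=cv2.resize(pic[140:280,220:350],None,fx=6,fy=4.2*1.0,interpolation=cv2.INTER_CUBIC)
big=cv2.resize(pic[142:278,222:346],None,fx=4.4,fy=4.4,interpolation=cv2.INTER_CUBIC)
cv2.imwrite('pics/top0c.png',big);print(big.shape)
E
```

```text
150 [[698, 18, 69], [724, -40, -1], [725, -89, 1], [727, -159, 0], [728, -176, -1]]
160 [[679, 18, 56], [680, -39, 57], [681, -85, 56], [683, -150, 56], [684, -166, 56]]
162 [[674, 18, 57], [675, -39, 58], [676, -85, 57], [677, -149, 59], [678, -166, 58]]
164 [[666, 17, 68], [671, -40, 54], [672, -86, 55], [673, -150, 57], [-9223372036854775808, -9223372036854775808, -9223372036854775808]]
178 [[633, 16, 67], [650, -41, 10], [652, -89, 8], [644, -152, 42], [656, -176, -1]]
190 [[610, 16, 50], [611, -41, 49], [-9223372036854775808, -9223372036854775808, -9223372036854775808], [618, -153, 33], [626, -175, 0]]
194 [[600, 16, 51], [601, -41, 52], [602, -86, 52], [604, -150, 53], [605, -167, 50]]
198 [[588, 15, 66], [601, -42, 10], [602, -90, 12], [598, -153, 35], [606, -175, -1]]
206 [[578, 16, 22], [581, -42, 12], [583, -90, 9], [577, -151, 45], [586, -175, 1]]
285 [(714, 0), (708, 7), (705, 10), (702, 11), (685, 55), (682, 56), (680, 56), (677, 59), (676, 54), (673, 55), (671, 54), (669, 51), (668, 48), (677, 11), (674, 11), (672, 10), (669, 11), (666, 12), (666, 5), (662, 12), (660, 8
[... 1295 characters left out ...]
, (598, 49), (597, 43), (602, 10), (599, 10), (597, 9), (595, 6), (593, 8), (589, 11)]
315 [(714, 2), (712, 1), (707, 10), (704, 10), (702, 8), (685, 55), (682, 56), (679, 58), (676, 58), (674, 58), (673, 53), (670, 54), (669, 52), (667, 50), (677, 7), (674, 11), (672, 8), (669, 10), (667, 8), (664, 10), (662, 10), (659, 10), (657, 9), (654, 10), (651, 10), (649, 11), (647, 10), (644, 11), (641, 12), (639, 10), (637, 9), (635, 9), (631, 11), (629, 10), (628, 7), (625, 9), (622, 10), (611, 47), (608, 49), (605, 52), (603, 50), (600, 52), (598, 50), (597, 46), (603, 7), (600, 9), (598, 9), (595, 10), (593, 8), (590, 11)]
(598, 546, 3)<stdin>:3: RuntimeWarning: invalid value encountered in cast
```

View pics/top0c.png

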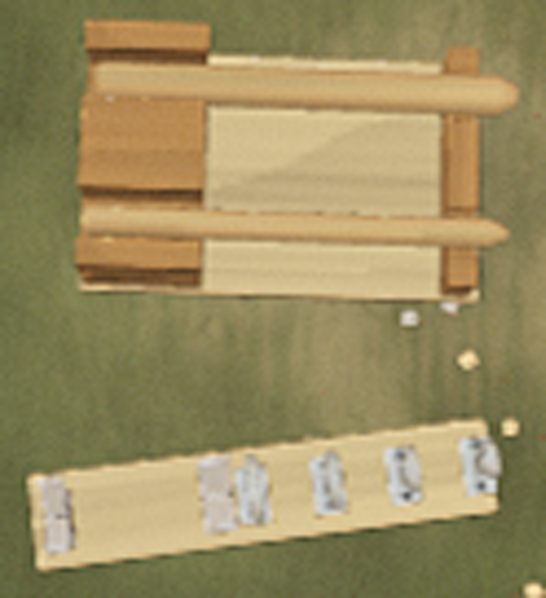

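The crop confirms the slim rod is the near one (crop row ~225, x≈0.603 m), with its top at 52 mm against 58 mm for the far one. Now I'll fit the rod and gauge.

```bash
python3 - <<'E' 2>/dev/null
from h import *
W=np.load('top0.npy').reshape(-1,3); W=W[np.isfinite(W).all(1)]
def ang(p): 
    c=p.mean(0); d=np.linalg.svd(p-c,full_matrices=False)[2][0]; d*=-np.sign(d[1]); return c,d
m=(W[:,2]>.044)&(W[:,2]<.056)&(W[:,0]>.59)&(W[:,0]<.618)&(W[:,1]<-.03)&(W[:,1]>-.2)
m2=m&(W[:,1]>-.135)
c,d=ang(W[m2][:,:2]); y=W[m]@np.r_[0,1,0]
print('slim',c,d,'heading',np.degrees(np.arctan2(d[1],d[0])),'nose y',y.min())
b=(abs(W[:,0]-.603)<.012)&(W[:,2]>.044)&(W[:,2]<.056)&(W[:,1]>.0)&(W[:,1]<.08); print('tail y',np.sort(W[b][:,1])[-5:])
t=(W[:,2]>.05)&(W[:,2]<.062)&(W[:,0]>.66)&(W[:,0]<.695)&(W[:,1]<-.03)&(W[:,1]>-.135); ct,dt=ang(W[t][:,:2]);print('thick',ct,dt)
g=(W[:,2]>.006)&(W[:,2]<.07)&(W[:,0]>.40)&(W[:,0]<.56)&(W[:,1]>-.2)&(W[:,1]<.1)
P=W[g]
B=P[(P[:,2]<.014)]
# 3-D base rect, robust
r=cv2.minAreaRect((B[:,:2]*1000).astype(np.float32)); print('base',r, cv2.boxPoints(r).round(0).tolist())
cg,dg=ang(B[:,:2]); print(dg,np.degrees(np.arctan2(dg[1],dg[0])))
T=P[P[:,2]>.03]; cT,dT=ang(T[:,:2]); print('tops',cT,dT)
n=np.array([-dg[1],dg[0]]);o=np.array(r[0])/1000
s=(T[:,:2]-o)@dg; h,e=np.histogram(s,np.arange(-.13,.13,.004))
for a,k in zip(e,h): 
    if k: q=T[(s>=a)&(s<a+.004)]; print(round(a,3),k,((q[:,:2]-o)@n).mean().round(4),q[:,2].max().round(3))
E
```

```text
slim [ 0.60380556 -0.08318976] [-0.01001883 -0.99994981] heading -90.57404629267931 nose y -0.17210741944300378
tail y [0.04551489 0.04559322 0.04760701 0.04778543 0.04782274]
thick [ 0.67738965 -0.081902  ] [-0.01197137 -0.99992834]
base ((498.6708068847656, -39.0556640625), (112.415771484375, 255.4375762939453), 8.217703819274902) [[425.0, 79.0], [461.0, -173.0], [573.0, -157.0], [536.0, 95.0]]
[ 0.14885023 -0.98885975] -81.4396986959134
tops [ 0.46667689 -0.03485728] [ 0.13982167 -0.9901767 ]
-0.11 6 -0.0254 0.054
-0.106 33 -0.0299 0.055
-0.102 32 -0.0318 0.055
-0.098 24 -0.0297 0.056
-0.03 11 -0.0326 0.055
-0.026 31 -0.0301 0.056
-0.022 31 -0.03 0.056
-0.018 31 -0.0308 0.057
-0.014 19 -0.0305 0.054
-0.006 14 -0.0331 0.067
-0.002 31 -0.0311 0.068
0.002 4 -0.0333 0.067
0.034 19 -0.0316 0.066
0.038 22 -0.0312 0.067
0.042 4 -0.0371 0.063
0.074 16 -0.031 0.061
0.078 19 -0.0322 0.065
0.082 1 -0.0289 0.058
0.114 16 -0.0321 0.059
0.118 18 -0.0319 0.061
```

Only the near rod's size and the gauge axis matter for now, and both are known to a few mm. I'll go over the rod grasp point (0.603, -0.090).

```bash
python3 -m crank '[{"dp":[0.056,-0.038,0],"delta_rot":[0,0,0],"fingers":1},{"dp":[0.056,-0.038,0],"delta_rot":[0,0,0],"fingers":1},{"dp":[0.056,-0.038,0],"delta_rot":[0,0,0],"fingers":1},{"dp":[0.056,-0.038,0],"delta_rot":[0,0,0],"fingers":1},{"dp":[0.056,-0.038,0],"delta_rot":[0,0,0],"fingers":1},{"dp":[0.056,-0.038,0],"delta_rot":[0,0,0],"fingers":1},{"dp":[0.056,-0.038,0],"delta_rot":[0,0,0],"fingers":1},{"dp":[0.056,-0.038,0],"delta_rot":[0,0,0],"fingers":1},{"dp":[0.056,-0.038,0],"delta_rot":[0,0,0],"fingers":1},{"dp":[0.056,-0.038,0],"delta_rot":[0,0,0],"fingers":1},{"dp":[0.056,-0.038,0],"delta_rot":[0,0,0],"fingers":1},{"dp":[0.056,-0.038,0],"delta_rot":[0,0,0],"fingers":1}]'
python3 -m crank '[{"dp":[0.056,-0.038,0],"delta_rot":[0,0,0],"fingers":0.2},{"dp":[0.056,-0.038,0],"delta_rot":[0,0,0],"fingers":0.2},{"dp":[0.056,-0.038,0],"delta_rot":[0,0,0],"fingers":0.2},{"dp":[0.056,-0.038,0],"delta_rot":[0,0,0],"fingers":0.2},{"dp":[0.056,-0.038,0],"delta_rot":[0,0,0],"fingers":0.2},{"dp":[0.056,-0.038,0],"delta_rot":[0,0,0],"fingers":0.2},{"dp":[0.056,-0.038,0],"delta_rot":[0,0,0],"fingers":0.2},{"dp":[0.056,-0.038,0],"delta_rot":[0,0,0],"fingers":0.2},{"dp":[0,0,0],"delta_rot":[0,0,0],"fingers":0.2}]'
python3 -m crank '[{"dp":[0,0,0],"delta_rot":[0,0,-0.0187],"fingers":0.2},{"dp":[0,0,0],"delta_rot":[0,0,-0.0187],"fingers":0.2},{"dp":[0,0,0],"delta_rot":[0,0,-0.0187],"fingers":0.2},{"dp":[0,0,0],"delta_rot":[0,0,-0.0187],"fingers":0.2},{"dp":[0,0,0],"delta_rot":[0,0,-0.0187],"fingers":0.2},{"dp":[0,0,0],"delta_rot":[0,0,-0.0187],"fingers":0.2},{"dp":[0,0,0],"delta_rot":[0,0,-0.0187],"fingers":0.2},{"dp":[0,0,0],"delta_rot":[0,0,-0.0187],"fingers":0.2},{"dp":[0,0,0],"delta_rot":[0,0,-0.0187],"fingers":0.2},{"dp":[0,0,0],"delta_rot":[0,0,-0.0187],"fingers":0.2},{"dp":[0,0,0],"delta_rot":[0,0,-0.0187],"fingers":0.2},{"dp":[0,0,0],"delta_rot":[0,0,0],"fingers":0.2}]'
cat >> h.py <<'E'
def state():
    s=manip.sense(); M=R.from_quat(s['tool_rot']).as_matrix()
    print('t',round(s['t'],2),'tcp',np.round(s['tcp_pos'],4),'toolx',round(float(np.degrees(np.arctan2(M[1,0],M[0,0]))),2),'z',np.round(M[:,2],4),'F',np.round(s['force'],2),'gap',round(s['finger_gap'],3),'gf',round(s['gripper_force'],1))
    return s,M
def go(goal,heading=None):
    s,M=state(); d=M.T@(np.array(goal)-s['tcp_pos'])
    print('dp total (units)',np.round(d/.5,4))
    if heading is not None:
        w=np.radians(heading); T=np.c_[[np.cos(w),np.sin(w),0],[np.sin(w),-np.cos(w),0],[0,0,-1]]
        print('rot total (units)',np.round(R.from_matrix(M.T@T).as_rotvec()/2/np.pi,5))
E
python3 - <<'E' 2>/dev/null
from h import *
go([.6035,-.0905,.18],89.43)
pic,W,c=cloud('wrist'); save(pic,'w1.png'); np.save('w1.npy',W); print(c)
E
```

```text
t: 1.1
tcp_pos: [0.4303, -0.2914, 0.3036]
tool_rot: [0.991, 0.134, -0.0, -0.0]
force: [0.7, 0.0, 0.5]
finger_gap: 0.999
gripper_force: 0.0
t: 1.85
tcp_pos: [0.6081, -0.0823, 0.3036]
tool_rot: [0.991, 0.137, 0.002, -0.001]
force: [0.1, -1.2, 0.3]
finger_gap: 0.599
gripper_force: 0.0
t: 2.85
tcp_pos: [0.6045, -0.0872, 0.3034]
tool_rot: [0.71, 0.705, -0.0, -0.001]
force: [-0.1, 0.9, -0.8]
finger_gap: 0.602
gripper_force: 0.0
t 2.85 tcp [ 0.6045 -0.0872  0.3034] toolx 89.6 z [-1.3e-03  2.0e-04 -1.0e+00] F [-0.14  0.92 -0.78] gap 0.602 gf 0.0
dp total (units) [-0.0066 -0.0015  0.2469]
rot total (units) [-2.1e-04 -3.0e-05  4.7e-04]
{'fx': 316.94571914564716, 'fy': 316.94571914564716, 'cx': 273.5213404902949, 'cy': 212.4886285140395, 'origin': array([ 0.60491545, -0.0052833 ,  0.37397928]), 'attitude': array([-0.16236603,  0.00159449, -0.00341368,  0.9867234 ])}
```

View pics/w1.png

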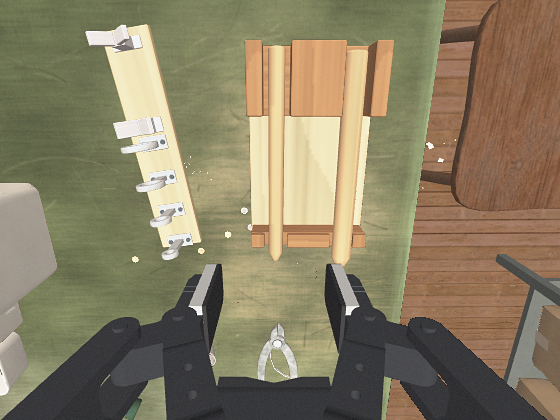

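The wrist view shows the slim rod (cols 270–283, nose at ~(276,262)), the thick rod to its right, and the gauge at left from its rear rest (115,40) to ring 4 (178,250). I'll refine both fits from this view.

```bash
python3 - <<'E' 2>/dev/null
from h import *
W=np.load('w1.npy')
v,u=np.mgrid[0:420,0:560]
ok=np.isfinite(W).all(-1)
def sel(m): return W[m&ok]
def ang(p): 
    c=p.mean(0); d=np.linalg.svd(p-c,full_matrices=False)[2][0]; d*=-np.sign(d[1]); return c,d
r=sel((u>262)&(u<290)&(v>118)&(v<222)); r=r[r[:,2]>.044]
c,d=ang(r[:,:2]); print('slim',c,d,np.degrees(np.arctan2(d[1],d[0])),'ztop',np.percentile(r[:,2],95), 'width',np.ptp((r[:,:2]-c)@[d[1],-d[0]]))
n=sel((u>262)&(u<290)&(v>40)&(v<275)); n=n[(n[:,2]>.036)&(abs(n[:,0]-.603)<.01)]; print('y ends',n[:,1].min(),n[:,1].max())
P=sel((u>70)&(u<210)&(v<265)); P=P[(P[:,0]<.54)&(P[:,0]>.4)&(P[:,2]<.08)]
B=P[(P[:,2]>.0065)&(P[:,2]<.0125)]
c0,dg=ang(B[:,:2]); 
for k in range(4):
    nn=np.array([-dg[1],dg[0]]); q=(B[:,:2]-c0)@nn; B=B[abs(q-np.median(q))<.027]; c0,dg=ang(B[:,:2])
print('base',len(B),cv2.minAreaRect((B[:,:2]*1000).astype(np.float32)),c0,dg,np.degrees(np.arctan2(dg[1],dg[0])))
T=P[P[:,2]>.03]; ref=np.array([.4672,-.0382]); nn=np.array([-dg[1],dg[0]])
s=(T[:,:2]-ref)@dg; q=(T[:,:2]-ref)@nn
for a in np.arange(-.12,.14,.004):
    m=(s>=a)&(s<a+.004)
    if m.sum()>3: print(round(a,3),m.sum(),q[m].min().round(4),q[m].max().round(4),T[m,2].max().round(3))
for a,b in((-.103,-.093),(-.022,-.01)):
    m=(s>a)&(s<b); x,z=q[m],T[m,2]
    # V apex: fit z = z0+|q-q0|
    from scipy.optimize import least_squares
    f=least_squares(lambda p:z-np.minimum(p[1]+abs(x-p[0]),.055),[0,.038],loss='soft_l1',f_scale=.001); print('V',f.x,m.sum())
E
```

```text
slim [ 0.60608178 -0.06802304] [-0.00509228 -0.99998703] -90.29176735489973 ztop 0.052916660733224194 width 0.01579641532642244
y ends -0.17373280924413667 0.048444499369367955
base 6318 ((472.908447265625, -49.576637268066406), (45.70253372192383, 243.7067108154297), 8.588630676269531) [ 0.47316592 -0.03085477] [ 0.15826213 -0.98739713] -80.89396132682666
-0.104 24 -0.0158 0.017 0.055
-0.1 209 -0.0166 0.0217 0.056
-0.096 208 -0.0165 0.0209 0.056
-0.092 257 -0.0173 0.0214 0.056
-0.024 30 -0.0167 0.0189 0.055
-0.02 160 -0.0173 0.02 0.056
-0.016 162 -0.0175 0.02 0.056
-0.012 159 -0.018 0.0202 0.056
-0.008 120 -0.0175 0.0203 0.056
0.0 64 -0.0147 0.0181 0.07
0.004 171 -0.0146 0.0184 0.07
0.008 46 -0.014 0.0186 0.069
0.04 83 -0.0118 0.015 0.067
0.044 160 -0.0112 0.0151 0.067
0.048 24 -0.0111 0.0144 0.066
0.08 93 -0.0116 0.0107 0.062
0.084 113 -0.01 0.0113 0.063
0.088 15 -0.0093 0.0107 0.061
0.12 95 -0.0083 0.0078 0.06
0.124 88 -0.0075 0.0088 0.061
0.128 12 -0.0092 0.008 0.06
V [0.00209591 0.03918712] 388
V [0.00099545 0.03920888] 432
```

Both views agree in relative terms, with a common offset of about 2 mm. I'll descend on the rod, grip it, and lift a little.

```bash
python3 -m crank '[{"dp":[-0.0076,0.0005,0.07],"delta_rot":[0,0,0],"fingers":0.1},{"dp":[0,0,0.07],"delta_rot":[0,0,0],"fingers":0.1},{"dp":[0,0,0.07],"delta_rot":[0,0,0],"fingers":0.1},{"dp":[0,0,0.06],"delta_rot":[0,0,0],"fingers":0.1},{"dp":[0,0,0.05],"delta_rot":[0,0,0],"fingers":0.1},{"dp":[0,0,0.04],"delta_rot":[0,0,0],"fingers":0.1},{"dp":[0,0,0.03],"delta_rot":[0,0,0],"fingers":0.1},{"dp":[0,0,0.02],"delta_rot":[0,0,0],"fingers":0.1},{"dp":[0,0,0.005],"delta_rot":[0,0,0],"fingers":0.1},{"dp":[0,0,0],"delta_rot":[0,0,0],"fingers":0.1},{"dp":[0,0,0],"delta_rot":[0,0,0],"fingers":0.1}]' 40
python3 - <<'E' 2>/dev/null
from h import *
state()
pic,W,c=cloud('wrist'); save(pic,'w2.png')
E
```

```text
t: 3.82
tcp_pos: [0.6058, -0.0909, 0.0971]
tool_rot: [0.71, 0.704, 0.0, 0.001]
force: [-0.8, -0.4, -0.0]
finger_gap: 0.556
gripper_force: 0.0
t 3.82 tcp [ 0.6058 -0.0909  0.0971] toolx 89.46 z [ 1.3e-03 -4.0e-04 -1.0e+00] F [-0.82 -0.43 -0.  ] gap 0.556 gf 0.0
```

View pics/w2.png

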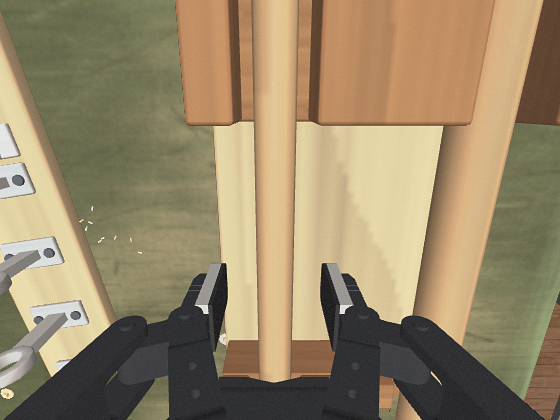

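The rod runs at col ~276, midway between the fingers (cols ~222 and ~330), and the thick rod is clear. Closing now.

```bash
python3 -m crank '[{"dp":[0,0,0],"delta_rot":[0,0,0],"fingers":-1},{"dp":[0,0,0],"delta_rot":[0,0,0],"fingers":-1},{"dp":[0,0,0],"delta_rot":[0,0,0],"fingers":-1},{"dp":[0,0,0],"delta_rot":[0,0,0],"fingers":-1},{"dp":[0,0,0],"delta_rot":[0,0,0],"fingers":-1},{"dp":[0,0,0],"delta_rot":[0,0,0],"fingers":-1},{"dp":[0,0,0],"delta_rot":[0,0,0],"fingers":-1},{"dp":[0,0,0],"delta_rot":[0,0,0],"fingers":-1},{"dp":[0,0,0],"delta_rot":[0,0,0],"fingers":-1}]' 40
```

```text
t: 4.62
tcp_pos: [0.6058, -0.0907, 0.0974]
tool_rot: [0.71, 0.704, 0.0, 0.001]
force: [-0.6, -0.4, 5.5]
finger_gap: 0.171
gripper_force: 39.0
```

```bash
python3 -m crank '[{"dp":[0,0,-0.01],"delta_rot":[0,0,0],"fingers":-1},{"dp":[0,0,-0.02],"delta_rot":[0,0,0],"fingers":-1},{"dp":[0,0,-0.03],"delta_rot":[0,0,0],"fingers":-1},{"dp":[0,0,-0.04],"delta_rot":[0,0,0],"fingers":-1},{"dp":[0,0,-0.04],"delta_rot":[0,0,0],"fingers":-1},{"dp":[0,0,-0.03],"delta_rot":[0,0,0],"fingers":-1},{"dp":[0,0,-0.02],"delta_rot":[0,0,0],"fingers":-1},{"dp":[0,0,-0.01],"delta_rot":[0,0,0],"fingers":-1},{"dp":[0,0,0],"delta_rot":[0,0,0],"fingers":-1},{"dp":[0,0,0],"delta_rot":[0,0,0],"fingers":-1}]'
python3 - <<'E' 2>/dev/null
from h import *
go([.460,.005,.2],98.55)
pic,W,c=cloud('wrist'); save(pic,'w3.png'); np.save('w3.npy',W)
pic,W,c=cloud('scene'); save(pic,'s3.png'); np.save('s3.npy',W)
E
```

```text
t: 5.45
tcp_pos: [0.6049, -0.0905, 0.1961]
tool_rot: [0.71, 0.704, -0.0, -0.0]
force: [0.6, -0.1, -1.2]
finger_gap: 0.17
gripper_force: 39.0
t 5.45 tcp [ 0.6049 -0.0905  0.1961] toolx 89.51 z [-8.e-04  3.e-04 -1.e+00] F [ 0.61 -0.14 -1.22] gap 0.17 gf 39.0
dp total (units) [ 0.1886 -0.2915 -0.0075]
rot total (units) [-1.200e-04 -5.000e-05 -2.512e-02]
```

View pics/s3.png

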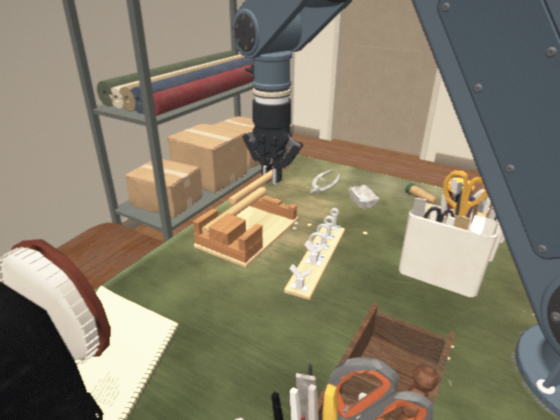

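The slim rod is held in the air, from (232,202) to (275,173), and the thick one is still in the rack. Now I'll measure the rod in the tool frame: slope, lateral offset, tail and height.

```bash
cat >> h.py <<'E'
def rodfit(W,s):
    M=R.from_quat(s['tool_rot']).as_matrix(); T=(W.reshape(-1,3)-s['tcp_pos'])@M; T=T[np.isfinite(T).all(1)]
    m=(T[:,0]>.025)&(T[:,0]<.2)&(abs(T[:,1])<.02)&(T[:,2]>.02)&(T[:,2]<.075); t=T[m]
    b=np.arange(.03,.2,.01)
    top=[(a,np.percentile(t[(t[:,0]>=a)&(t[:,0]<a+.01),2],8),np.mean(t[(t[:,0]>=a)&(t[:,0]<a+.01),1])) for a in b if ((t[:,0]>=a)&(t[:,0]<a+.01)).sum()>10]
    top=np.array(top); pz=np.polyfit(top[:,0]+.005,top[:,1]+.008,1); py=np.polyfit(top[:,0]+.005,top[:,2],1)
    print('centre z(x): slope deg',np.degrees(np.arctan(pz[0])),'z at 0',pz[1],'| y slope deg',np.degrees(np.arctan(py[0])),'y0',py[1],'tail x',np.sort(t[:,0])[-4:],len(t))
E
python3 - <<'E' 2>/dev/null
from h import *
s,M=state(); rodfit(np.load('w3.npy'),s)
E
```

```text
t 5.55 tcp [ 0.6046 -0.0904  0.1953] toolx 89.51 z [-2.2e-03  7.0e-04 -1.0e+00] F [-0.8  -0.64 -1.07] gap 0.173 gf 39.0
centre z(x): slope deg -0.010626462101061307 z at 0 0.05220856410304131 | y slope deg 0.1751576129441312 y0 2.269037071853055e-05 tail x [0.11499821 0.11502027 0.11508376 0.11561556] 10664
```

The rod sits level and centred in the grip. But with the nose 82 mm ahead of the fingers, they would foul the rear rest before the nose clears ring 1. I need to grip 18 mm nearer the nose, so I'll put it back in the rack and regrip.

```bash
python3 -m crank '[{"dp":[0.0004,0.001,0.02],"delta_rot":[0,0,0],"fingers":-1},{"dp":[0,0.001,0.04],"delta_rot":[0,0,0],"fingers":-1},{"dp":[0,0,0.04],"delta_rot":[0,0,0],"fingers":-1},{"dp":[0,0,0.04],"delta_rot":[0,0,0],"fingers":-1},{"dp":[0,0,0.03],"delta_rot":[0,0,0],"fingers":-1},{"dp":[0,0,0.015],"delta_rot":[0,0,0],"fingers":-1},{"dp":[0,0,0.008],"delta_rot":[0,0,0],"fingers":-1},{"dp":[0,0,0],"delta_rot":[0,0,0],"fingers":-1},{"dp":[0,0,0],"delta_rot":[0,0,0],"fingers":-1}]'
python3 - <<'E'
from h import *
state()
E
```

```text
t: 6.3
tcp_pos: [0.6066, -0.0906, 0.1]
tool_rot: [0.71, 0.704, 0.0, 0.0]
force: [0.7, -0.1, -0.9]
finger_gap: 0.17
gripper_force: 39.2
t 6.3 tcp [ 0.6066 -0.0906  0.1   ] toolx 89.51 z [ 7.e-04 -2.e-04 -1.e+00] F [ 0.73 -0.14 -0.89] gap 0.17 gf 39.2
```

```bash
python3 -m crank '[{"dp":[0,-0.002,0.003],"delta_rot":[0,0,0],"fingers":-1},{"dp":[0,0,0.003],"delta_rot":[0,0,0],"fingers":-1},{"dp":[0,0,0],"delta_rot":[0,0,0],"fingers":0.1},{"dp":[0,0,0],"delta_rot":[0,0,0],"fingers":0.1},{"dp":[0,0,0],"delta_rot":[0,0,0],"fingers":0.1},{"dp":[0,0,0],"delta_rot":[0,0,0],"fingers":0.1},{"dp":[-0.012,0,0],"delta_rot":[0,0,0],"fingers":0.1},{"dp":[-0.012,0,0],"delta_rot":[0,0,0],"fingers":0.1},{"dp":[-0.012,0,0],"delta_rot":[0,0,0],"fingers":0.1},{"dp":[0,0,0],"delta_rot":[0,0,0],"fingers":0.1}]'
python3 -m crank '[{"dp":[0,0,0],"delta_rot":[0,0,0],"fingers":-1},{"dp":[0,0,0],"delta_rot":[0,0,0],"fingers":-1},{"dp":[0,0,0],"delta_rot":[0,0,0],"fingers":-1},{"dp":[0,0,0],"delta_rot":[0,0,0],"fingers":-1},{"dp":[0,0,0],"delta_rot":[0,0,0],"fingers":-1},{"dp":[0,0,0],"delta_rot":[0,0,0],"fingers":-1},{"dp":[0,0,0],"delta_rot":[0,0,0],"fingers":-1},{"dp":[0,0,0],"delta_rot":[0,0,0],"fingers":-1}]' 60
```

```text
t: 7.13
tcp_pos: [0.6055, -0.1102, 0.097]
tool_rot: [0.711, 0.704, 0.0, 0.001]
force: [-0.2, 0.2, -0.1]
finger_gap: 0.548
gripper_force: 0.0
t: 7.8
tcp_pos: [0.6052, -0.1084, 0.097]
tool_rot: [0.71, 0.704, 0.0, 0.0]
force: [-0.5, -1.2, 1.2]
finger_gap: 0.164
gripper_force: 58.4
```

```bash
python3 -m crank '[{"dp":[0,0,-0.02],"delta_rot":[0,0,0],"fingers":-1},{"dp":[0,0,-0.04],"delta_rot":[0,0,0],"fingers":-1},{"dp":[0,0,-0.05],"delta_rot":[0,0,0],"fingers":-1},{"dp":[0,0,-0.05],"delta_rot":[0,0,0],"fingers":-1},{"dp":[0,0,-0.03],"delta_rot":[0,0,0],"fingers":-1},{"dp":[0,0,-0.01],"delta_rot":[0,0,0],"fingers":-1}]'
python3 -m crank '[{"dp":[0.03,-0.03,0],"delta_rot":[0,0,0],"fingers":-1},{"dp":[0.05,-0.05,0],"delta_rot":[0,0,0],"fingers":-1},{"dp":[0.05,-0.05,0],"delta_rot":[0,0,0],"fingers":-1},{"dp":[0.05,-0.05,0],"delta_rot":[0,0,0],"fingers":-1},{"dp":[0.05,-0.05,0],"delta_rot":[0,0,0],"fingers":-1},{"dp":[0.04,-0.05,0],"delta_rot":[0,0,0],"fingers":-1},{"dp":[0.02,-0.02,0],"delta_rot":[0,0,-0.0063],"fingers":-1},{"dp":[0,0,0],"delta_rot":[0,0,-0.0063],"fingers":-1},{"dp":[0,0,0],"delta_rot":[0,0,-0.0063],"fingers":-1},{"dp":[0,0,0],"delta_rot":[0,0,-0.0063],"fingers":-1},{"dp":[0,0,0],"delta_rot":[0,0,0],"fingers":-1},{"dp":[0,0,0],"delta_rot":[0,0,0],"fingers":-1}]'
python3 - <<'E' 2>/dev/null
from h import *
go([.4564,.0378,.13],98.55)
s=manip.sense(); pic,W,c=cloud('wrist'); save(pic,'w4.png'); rodfit(W,s); np.save('w4.npy',W)
pic,W,c=cloud('top'); save(pic,'t4.png'); np.save('t4.npy',W)
cv2.imwrite('pics/w4h.png',np.hstack([cv2.imread('pics/w4.png')[:,100:460],cv2.resize(cv2.imread('pics/t4.png')[120:300,180:360],(420,420))]))
E
```

```text
t: 8.3
tcp_pos: [0.6065, -0.1087, 0.2004]
tool_rot: [0.71, 0.704, 0.001, 0.003]
force: [1.2, 0.3, -0.6]
finger_gap: 0.17
gripper_force: 58.4
t: 9.3
tcp_pos: [0.4569, 0.0376, 0.1968]
tool_rot: [0.652, 0.758, 0.0, 0.0]
force: [-0.0, -1.0, -0.8]
finger_gap: 0.165
gripper_force: 58.5
t 9.3 tcp [0.4569 0.0376 0.1968] toolx 98.56 z [ 4.e-04 -1.e-04 -1.e+00] F [-0.   -0.96 -0.77] gap 0.165 gf 58.5
dp total (units) [ 0.0005 -0.001   0.1336]
rot total (units) [6.e-05 2.e-05 2.e-05]
centre z(x): slope deg 0.16681752336678213 z at 0 0.05229560729463037 | y slope deg 0.25381437415990354 y0 -0.00044996100258788376 tail x [0.11517813 0.11519051 0.11522571 0.11534403] 10758
```

View pics/w4h.png

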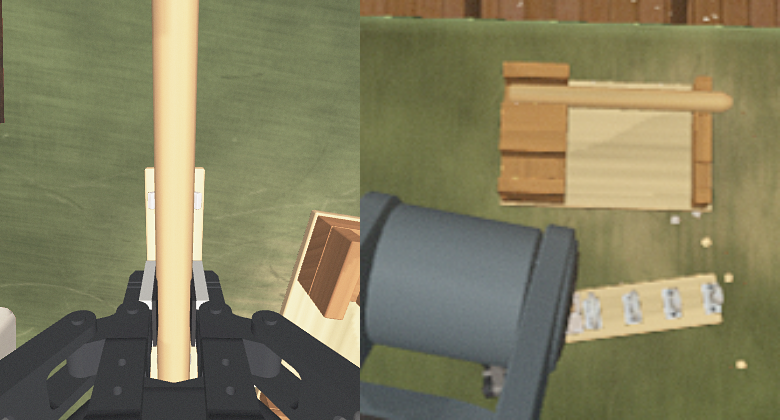

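The left half shows the rod (col ~175) centred over the gauge base (cols 147–204). The right half shows the thick rod still in the rack. Next I'll check the rear rest and base in the tool frame.

```bash
python3 - <<'E' 2>/dev/null
from h import *
s,M=state(); W=np.load('w4.npy').reshape(-1,3); T=(W-s['tcp_pos'])@M; z=W[:,2]; ok=np.isfinite(z); T=T[ok]; z=z[ok]
m=(abs(T[:,1])<.04)&(T[:,0]>-.02)&(T[:,0]<.08)
b=m&(z>.006)&(z<.013); r=m&(z>.042)&(z<.06)
print('base end x',np.percentile(T[b,0],99.5)); 
for a in np.arange(.0,.045,.005):
    k=b&(T[:,0]>a)&(T[:,0]<a+.005); q=r&(T[:,0]>a)&(T[:,0]<a+.005)
    print(round(a,3),k.sum(),T[k,1].min() if k.any() else 0,T[k,1].max() if k.any() else 0,'| rest',q.sum(), T[q,1].min() if q.any() else 0,T[q,1].max() if q.any() else 0)
print('rest x',T[r,0].min(),T[r,0].max())
E
```

```text
t 9.4 tcp [0.4567 0.0376 0.1968] toolx 98.55 z [ 2.e-04 -0.e+00 -1.e+00] F [ 0.42 -0.7  -0.19] gap 0.165 gf 58.5
base end x 0.03317376140056485
0.0 31 -0.02471782337733837 0.02500987140810344 | rest 0 0 0
0.005 27 -0.024480938296612343 0.024688802877327148 | rest 0 0 0
0.01 55 -0.02433940752999798 0.024522885310509758 | rest 45 -0.018496313339800053 0.01863536551447791
0.015 102 -0.024226242102796173 0.024450821211757987 | rest 100 -0.01842157483588214 0.01925259721820419
0.02 110 -0.024065217832623647 0.025130493857327123 | rest 108 -0.01830920105750127 0.01916081497742595
0.025 114 -0.024775080033456753 0.024944949807202625 | rest 0 0 0
0.03 93 -0.02464637002672655 0.024830680306822117 | rest 0 0 0
0.035 0 0 0 | rest 0 0 0
0.04 0 0 0 | rest 0 0 0
rest x 0.012149427280018586 0.024441270879040352
```

The TCP stands at gauge x = -79.8, laterally within 0.5 mm. I'll shift 4 mm forward, descend to 2 mm above the axis, and check before entering ring 1.

```bash
python3 -m crank '[{"dp":[-0.008,0,0.03],"delta_rot":[0,0,0],"fingers":-1},{"dp":[0,0,0.04],"delta_rot":[0,0,0],"fingers":-1},{"dp":[0,0,0.04],"delta_rot":[0,0,0],"fingers":-1},{"dp":[0,0,0.03],"delta_rot":[0,0,0],"fingers":-1},{"dp":[0,0,0.02],"delta_rot":[0,0,0],"fingers":-1},{"dp":[0,0,0.015],"delta_rot":[0,0,0],"fingers":-1},{"dp":[0,0,0.009],"delta_rot":[0,0,0],"fingers":-1},{"dp":[0,0,0],"delta_rot":[0,0,0],"fingers":-1},{"dp":[0,0,0],"delta_rot":[0,0,0],"fingers":-1}]'
python3 - <<'E' 2>/dev/null
from h import *
go([.4622,-.0007,.1042],98.55)
s=manip.sense(); pic,W,c=cloud('scene'); save(pic,'s5.png'); cv2.imwrite('pics/s5c.png',cv2.resize(cv2.imread('pics/s5.png')[190:310,250:390],None,fx=5,fy=5,interpolation=cv2.INTER_CUBIC))
E
```

```text
t: 10.15
tcp_pos: [0.4572, 0.0338, 0.105]
tool_rot: [0.652, 0.758, 0.0, 0.0]
force: [0.2, 0.5, -0.9]
finger_gap: 0.167
gripper_force: 58.7
t 10.15 tcp [0.4572 0.0338 0.105 ] toolx 98.58 z [ 3.e-04 -0.e+00 -1.e+00] F [ 0.22  0.51 -0.89] gap 0.167 gf 58.7
dp total (units) [-0.0697 -0.0004  0.0017]
rot total (units) [4.e-05 1.e-05 7.e-05]
```

View pics/s5c.png

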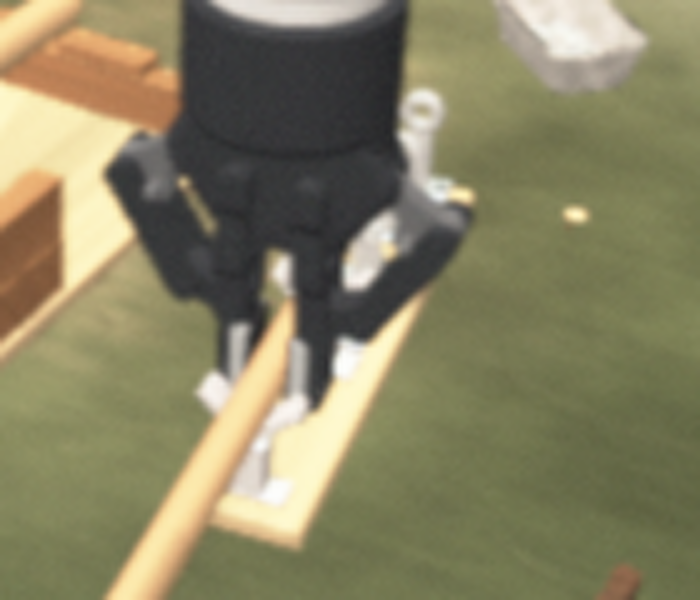

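The rod hangs just over the rear rest ((250,410) in the crop), with the fingers clear ahead of it. I'll advance 35 mm through ring 1, then lower about 2.5 mm.

```bash
python3 -m crank '[{"dp":[-0.01,0,0.001],"delta_rot":[0,0,0],"fingers":-1},{"dp":[-0.01,0,0],"delta_rot":[0,0,0],"fingers":-1},{"dp":[-0.01,0,0],"delta_rot":[0,0,0],"fingers":-1},{"dp":[-0.01,0,0],"delta_rot":[0,0,0],"fingers":-1},{"dp":[-0.01,0,0],"delta_rot":[0,0,0],"fingers":-1},{"dp":[-0.01,0,0],"delta_rot":[0,0,0],"fingers":-1},{"dp":[-0.01,0,0],"delta_rot":[0,0,0],"fingers":-1},{"dp":[0,0,0],"delta_rot":[0,0,0],"fingers":-1}]'
python3 -m crank '[{"dp":[0,0,0.002],"delta_rot":[0,0,0],"fingers":-1},{"dp":[0,0,0.002],"delta_rot":[0,0,0],"fingers":-1},{"dp":[0,0,0],"delta_rot":[0,0,0],"fingers":-1}]'
```

```text
t: 10.87
tcp_pos: [0.4627, -0.0018, 0.1044]
tool_rot: [0.653, 0.758, 0.0, 0.0]
force: [0.8, 0.1, -0.4]
finger_gap: 0.168
gripper_force: 58.7
t: 11.12
tcp_pos: [0.463, -0.0009, 0.1029]
tool_rot: [0.652, 0.758, 0.0, 0.001]
force: [-0.5, -2.5, 4.6]
finger_gap: 0.166
gripper_force: 59.3
```

Contact with the rests (4.6 N). Now I'll release, rise, back off toward the tail and look.

```bash
python3 -m crank '[{"dp":[0,0,0],"delta_rot":[0,0,0],"fingers":-0.4},{"dp":[0,0,0],"delta_rot":[0,0,0],"fingers":-0.2},{"dp":[0,0,0],"delta_rot":[0,0,0],"fingers":0.1},{"dp":[0,0,0],"delta_rot":[0,0,0],"fingers":0.1},{"dp":[0,0,-0.02],"delta_rot":[0,0,0],"fingers":0.1},{"dp":[0,0,-0.05],"delta_rot":[0,0,0],"fingers":0.1},{"dp":[0,0,-0.07],"delta_rot":[0,0,0],"fingers":0.1},{"dp":[0,0,-0.07],"delta_rot":[0,0,0],"fingers":0.1},{"dp":[0,0,-0.07],"delta_rot":[0,0,0],"fingers":0.1},{"dp":[0,0,-0.05],"delta_rot":[0,0,0],"fingers":0.1},{"dp":[0,0,-0.03],"delta_rot":[0,0,0],"fingers":0.1},{"dp":[0,0,0],"delta_rot":[0,0,0],"fingers":0.1}]'
python3 - <<'E' 2>/dev/null
from h import *
s,M=state(); pic,W,c=cloud('wrist'); save(pic,'w6.png'); np.save('w6.npy',W)
E
```

```text
t: 12.12
tcp_pos: [0.4635, -0.0009, 0.2864]
tool_rot: [0.652, 0.758, 0.002, 0.004]
force: [0.6, -0.4, 0.3]
finger_gap: 0.551
gripper_force: 0.0
t 12.12 tcp [ 0.4635 -0.0009  0.2864] toolx 98.6 z [ 0.0082 -0.002  -1.    ] F [ 0.58 -0.44  0.32] gap 0.551 gf 0.0
```

View pics/w6.png

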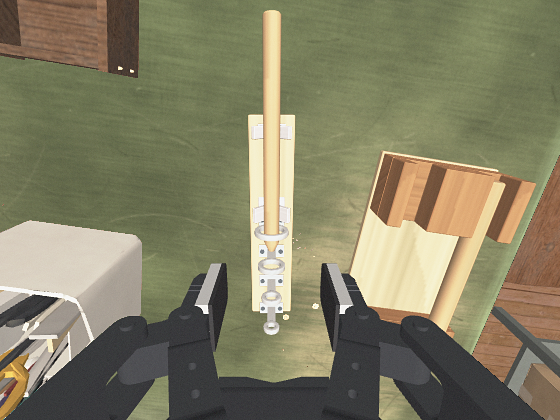

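The rod lies in both rests. Its nose, at ~(273,252), is past ring 1 (row ~233) and short of ring 2 (row ~266); the tail is at (271,12). Now I'll locate the tail.

```bash
python3 - <<'E' 2>/dev/null
from h import *
W=np.load('w6.npy').reshape(-1,3); 
d=np.array([.1487,-.9889]); n=np.array([.9889,.1487]); o=np.array([.468,-.0393])
s=(W[:,:2]-o)@d; q=(W[:,:2]-o)@n; z=W[:,2]
m=(z>.046)&(z<.064)&(abs(q)<.012)&(s<-.11)
print('tail gauge x',np.percentile(s[m],[.2,1]),'q mid',[(round(a,3),q[m&(s<a)&(s>a-.02)].mean().round(4),np.percentile(z[m&(s<a)&(s>a-.02)],90).round(4)) for a in (-.12,-.15,-.18)])
r=(z>.046)&(z<.06)&(abs(q)>.011)&(abs(q)<.03)&(s<-.08)&(s>-.12); print('rear rest',np.percentile(s[r],[2,98]))
t=np.percentile(s[m],.5); g=o+(t+.011)*d; print('grip',g)
go([*g,.17],98.55)
E
```

```text
tail gauge x [-0.19404986 -0.19298652] q mid [(-0.12, np.float64(0.0007), np.float64(0.0587)), (-0.15, np.float64(0.0008), np.float64(0.0587)), (-0.18, np.float64(0.0006), np.float64(0.0586))]
rear rest [-0.10172097 -0.09064423]
grip [0.44083235 0.14137308]
t 12.17 tcp [ 0.4627 -0.0007  0.2844] toolx 98.59 z [ 0.0047 -0.0011 -1.    ] F [0.57 0.34 0.  ] gap 0.55 gf 0.0
dp total (units) [ 0.288  -0.0017  0.2283]
rot total (units) [0.00071 0.00029 0.00012]
```

```bash
python3 -m crank '[{"dp":[0.03,0,0],"delta_rot":[0,0,0],"fingers":0.1},{"dp":[0.05,0,0],"delta_rot":[0,0,0],"fingers":0.1},{"dp":[0.06,0,0],"delta_rot":[0,0,0],"fingers":0.1},{"dp":[0.06,0,0],"delta_rot":[0,0,0],"fingers":0.1},{"dp":[0.05,0,0],"delta_rot":[0,0,0],"fingers":0.1},{"dp":[0.026,0,0],"delta_rot":[0,0,0],"fingers":0.1},{"dp":[0.01,0,0],"delta_rot":[0,0,0],"fingers":0.1},{"dp":[0,0,0],"delta_rot":[0,0,0],"fingers":0.1},{"dp":[0,0,0.04],"delta_rot":[0,0,0],"fingers":0.1},{"dp":[0,0,0.06],"delta_rot":[0,0,0],"fingers":0.1},{"dp":[0,0,0.06],"delta_rot":[0,0,0],"fingers":0.1},{"dp":[0,0,0],"delta_rot":[0,0,0],"fingers":0.1}]'
python3 - <<'E' 2>/dev/null
from h import *
go([.4408,.1414,.1025],98.55)
s=manip.sense(); M=R.from_quat(s['tool_rot']).as_matrix(); pic,W,c=cloud('wrist'); save(pic,'w7.png')
T=(W.reshape(-1,3)-s['tcp_pos'])@M; z=W.reshape(-1,3)[:,2]; m=(abs(T[:,1])<.02)&(z>.044)&(z<.064)&(T[:,0]>-.02)
print(m.sum(), T[m,0].min(),T[m,0].max(),T[m,1].mean())
E
```

```text
t: 13.17
tcp_pos: [0.4381, 0.1393, 0.198]
tool_rot: [0.653, 0.758, -0.004, -0.004]
force: [-0.3, -0.7, -0.2]
finger_gap: 0.55
gripper_force: 0.0
t 13.17 tcp [0.4381 0.1393 0.198 ] toolx 98.5 z [-0.0113 -0.0011 -0.9999] F [-0.29 -0.66 -0.21] gap 0.55 gf 0.0
dp total (units) [0.0033 0.0081 0.1908]
rot total (units) [-0.00181 -0.0001  -0.00015]
1023 -0.01991130260365744 0.013650462317668538 0.005256480257232897
```

View pics/w7.png

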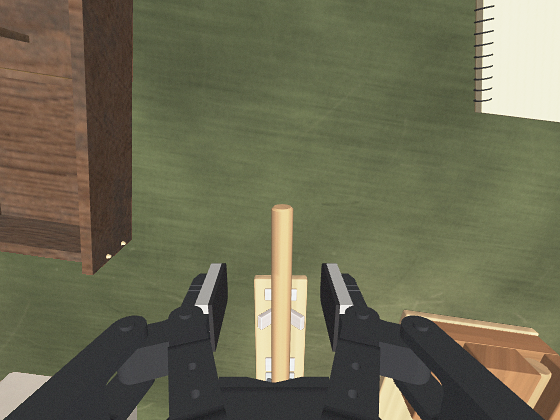

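The tail end is at (282,206), between the finger lines but a few mm to one side; the arm was still settling. I'll lower partway with a small lateral correction, then re-read.

```bash
python3 -m crank '[{"dp":[0.002,0.005,0.04],"delta_rot":[0,0,0],"fingers":0.1},{"dp":[0,0,0.04],"delta_rot":[0,0,0],"fingers":0.1},{"dp":[0,0,0.03],"delta_rot":[0,0,0],"fingers":0.1},{"dp":[0,0,0],"delta_rot":[0,0,0],"fingers":0.1},{"dp":[0,0,0],"delta_rot":[0,0,0],"fingers":0.1},{"dp":[0,0,0],"delta_rot":[0,0,0],"fingers":0.1}]'
python3 - <<'E' 2>/dev/null
from h import *
go([.4408,.1414,.1025],98.55)
s=manip.sense(); M=R.from_quat(s['tool_rot']).as_matrix(); pic,W,c=cloud('wrist'); save(pic,'w8.png')
T=(W.reshape(-1,3)-s['tcp_pos'])@M; z=W.reshape(-1,3)[:,2]; m=(abs(T[:,1])<.02)&(z>.044)&(z<.064)&(T[:,0]>-.0)
print(m.sum(), T[m,0].min(),T[m,0].max(),T[m,1].min(),T[m,1].max(),T[m,1].mean())
E
```

```text
t: 13.72
tcp_pos: [0.4441, 0.1418, 0.1488]
tool_rot: [0.652, 0.758, 0.001, 0.001]
force: [0.0, -0.4, 0.0]
finger_gap: 0.549
gripper_force: 0.0
t 13.72 tcp [0.4441 0.1418 0.1488] toolx 98.55 z [ 2.5e-03  1.0e-04 -1.0e+00] F [ 0.01 -0.36  0.04] gap 0.549 gf 0.0
dp total (units) [ 0.0003 -0.007   0.0925]
rot total (units) [3.9e-04 4.0e-05 1.0e-05]
700 1.6683671163690854e-06 0.012135090963176474 -0.010724972053144467 0.00513006402549911 -0.0026390377865391987
```

```bash
python3 -m crank '[{"dp":[0,-0.0055,0.03],"delta_rot":[0,0,0],"fingers":0.1},{"dp":[0,0,0.03],"delta_rot":[0,0,0],"fingers":0.1},{"dp":[0,0,0.02],"delta_rot":[0,0,0],"fingers":0.1},{"dp":[0,0,0.012],"delta_rot":[0,0,0],"fingers":0.1},{"dp":[0,0,0],"delta_rot":[0,0,0],"fingers":0.1},{"dp":[0,0,0],"delta_rot":[0,0,0],"fingers":0.1}]' 40
python3 -m crank '[{"dp":[0,0,0],"delta_rot":[0,0,0],"fingers":-1},{"dp":[0,0,0],"delta_rot":[0,0,0],"fingers":-1},{"dp":[0,0,0],"delta_rot":[0,0,0],"fingers":-1},{"dp":[0,0,0],"delta_rot":[0,0,0],"fingers":-1},{"dp":[0,0,0],"delta_rot":[0,0,0],"fingers":-1},{"dp":[0,0,0],"delta_rot":[0,0,0],"fingers":-1},{"dp":[0,0,0],"delta_rot":[0,0,0],"fingers":-1},{"dp":[0,0,0],"delta_rot":[0,0,0],"fingers":-1}]' 40
python3 - <<'E' 2>/dev/null
from h import *
s,M=state(); d=np.array([.1487,-.9889]); o=np.array([.468,-.0393]); print((s['tcp_pos'][:2]-o)@d)
E
```

```text
t: 14.27
tcp_pos: [0.4409, 0.1416, 0.102]
tool_rot: [0.652, 0.758, 0.0, 0.0]
force: [0.6, 0.8, -0.2]
finger_gap: 0.552
gripper_force: 0.0
t: 14.93
tcp_pos: [0.4409, 0.1417, 0.1015]
tool_rot: [0.652, 0.758, 0.0, 0.0]
force: [1.6, 0.1, 0.9]
finger_gap: 0.173
gripper_force: 39.0
t 14.93 tcp [0.4409 0.1417 0.1015] toolx 98.59 z [ 1.2e-03  1.0e-04 -1.0e+00] F [1.56 0.05 0.94] gap 0.173 gf 39.0
-0.18300096528466586
```

```bash
python3 -m crank '[{"dp":[-0.01,0,0],"delta_rot":[0,0,0],"fingers":-1},{"dp":[-0.012,0,0],"delta_rot":[0,0,0],"fingers":-1},{"dp":[-0.012,0,0],"delta_rot":[0,0,0],"fingers":-1},{"dp":[-0.012,0,0],"delta_rot":[0,0,0],"fingers":-1},{"dp":[0,0,0],"delta_rot":[0,0,0],"fingers":-1}]'
python3 -m crank '[{"dp":[-0.012,0,0],"delta_rot":[0,0,0],"fingers":-1},{"dp":[-0.012,0,0],"delta_rot":[0,0,0],"fingers":-1},{"dp":[-0.012,0,0],"delta_rot":[0,0,0],"fingers":-1},{"dp":[-0.012,0,0],"delta_rot":[0,0,0],"fingers":-1},{"dp":[0,0,0],"delta_rot":[0,0,0],"fingers":-1}]'
```

```text
t: 15.35
tcp_pos: [0.4448, 0.1175, 0.1015]
tool_rot: [0.653, 0.758, 0.0, 0.001]
force: [2.9, -1.4, 1.4]
finger_gap: 0.173
gripper_force: 39.1
t: 15.77
tcp_pos: [0.4486, 0.0943, 0.1018]
tool_rot: [0.653, 0.758, 0.001, 0.001]
force: [1.7, -1.4, 4.4]
finger_gap: 0.172
gripper_force: 39.4
```

```bash
python3 -m crank '[{"dp":[-0.006,0,0],"delta_rot":[0,0,0],"fingers":-1},{"dp":[-0.006,0,0],"delta_rot":[0,0,0],"fingers":-1},{"dp":[0,0,0],"delta_rot":[0,0,0],"fingers":-1},{"dp":[0,0,0],"delta_rot":[0,0,0],"fingers":-1}]'
python3 -m crank '[{"dp":[-0.006,0,0],"delta_rot":[0,0,0],"fingers":-1},{"dp":[-0.006,0,0],"delta_rot":[0,0,0],"fingers":-1},{"dp":[0,0,0],"delta_rot":[0,0,0],"fingers":-1},{"dp":[0,0,0],"delta_rot":[0,0,0],"fingers":-1}]'
```

```text
t: 16.1
tcp_pos: [0.4494, 0.0889, 0.1019]
tool_rot: [0.653, 0.758, 0.001, 0.001]
force: [2.8, 0.5, 5.4]
finger_gap: 0.172
gripper_force: 39.4
t: 16.43
tcp_pos: [0.4503, 0.0832, 0.102]
tool_rot: [0.653, 0.758, 0.001, 0.001]
force: [2.9, 3.4, 7.2]
finger_gap: 0.173
gripper_force: 39.6
```

```bash
python3 -m crank '[{"dp":[-0.005,0,0],"delta_rot":[0,0,0],"fingers":-1},{"dp":[0,0,0],"delta_rot":[0,0,0],"fingers":-1},{"dp":[0,0,0],"delta_rot":[0,0,0],"fingers":-1}]'
python3 -m crank '[{"dp":[-0.005,0,0],"delta_rot":[0,0,0],"fingers":-1},{"dp":[0,0,0],"delta_rot":[0,0,0],"fingers":-1},{"dp":[0,0,0],"delta_rot":[0,0,0],"fingers":-1}]'
python3 - <<'E' 2>/dev/null
from h import *
s,M=state(); d=np.array([.1487,-.9889]); o=np.array([.468,-.0393]); print((s['tcp_pos'][:2]-o)@d)
pic,W,c=cloud('top'); save(pic,'t9.png'); np.save('t9.npy',W)
pic,W,c=cloud('scene'); save(pic,'s9.png')
a=cv2.imread('pics/t9.png')[225:285,220:350]; b=cv2.imread('pics/s9.png')[195:305,270:390]
cv2.imwrite('pics/c9.png',np.hstack([cv2.resize(a,(390,180)),np.zeros((180,1,3),np.uint8)]) if 0 else cv2.resize(b,None,fx=5,fy=5,interpolation=cv2.INTER_CUBIC))
E
```

```text
t: 16.68
tcp_pos: [0.4506, 0.0811, 0.1021]
tool_rot: [0.653, 0.757, 0.001, 0.001]
force: [2.9, 5.3, 8.0]
finger_gap: 0.174
gripper_force: 39.6
t: 16.93
tcp_pos: [0.451, 0.0789, 0.1022]
tool_rot: [0.653, 0.757, 0.001, 0.001]
force: [2.7, 6.2, 9.4]
finger_gap: 0.167
gripper_force: 39.7
t 16.93 tcp [0.451  0.0789 0.1022] toolx 98.45 z [ 0.0032  0.0011 -1.    ] F [2.69 6.17 9.36] gap 0.167 gf 39.7
-0.11937585256808875
```

```bash
python3 - <<'E' 2>/dev/null
from h import *
s,M=state(); pic,W,c=cloud('wrist'); save(pic,'w10.png')
W=W.reshape(-1,3); T=(W-s['tcp_pos'])@M; z=W[:,2]; m=(abs(T[:,1])<.02)&(z>.044)&(z<.064)&(T[:,0]>-.0)
print('tail',m.sum(), np.sort(T[m,0])[-3:],T[m,1].mean())
d=np.array([.1487,-.9889]); n=np.array([.9889,.1487]); o=np.array([.468,-.0393])
W=np.load('t9.npy').reshape(-1,3); sg=(W[:,:2]-o)@d; q=(W[:,:2]-o)@n; z=W[:,2]
for a in np.arange(-.03,.14,.004):
    k=(sg>a)&(sg<a+.004)&(abs(q)<.011)&(z>.03); 
    if k.sum(): print(round(a,3),k.sum(),np.median(z[k]).round(3),z[k].max().round(3))
E
```

```text
t 17.03 tcp [0.451  0.0789 0.1022] toolx 98.45 z [ 0.0033  0.0011 -1.    ] F [2.24 6.71 9.03] gap 0.17 gf 39.7
tail 2577 [0.01210954 0.01216917 0.01227259] -4.7052150252827984e-05
-0.03 13 0.058 0.06
-0.026 13 0.057 0.059
-0.022 18 0.055 0.061
-0.018 18 0.056 0.059
-0.014 19 0.055 0.06
-0.01 16 0.056 0.058
-0.006 15 0.057 0.059
-0.002 16 0.058 0.069
0.002 19 0.067 0.069
0.006 13 0.056 0.068
0.01 14 0.055 0.059
0.014 14 0.057 0.061
0.018 13 0.056 0.059
0.022 13 0.056 0.059
0.026 14 0.056 0.06
0.03 12 0.057 0.06
0.034 13 0.057 0.06
0.038 19 0.056 0.066
0.042 17 0.064 0.066
0.046 13 0.057 0.062
0.05 12 0.057 0.059
0.054 12 0.057 0.059
0.058 14 0.056 0.059
0.062 14 0.056 0.06
0.066 13 0.056 0.06
0.07 12 0.057 0.059
0.074 13 0.057 0.06
0.078 17 0.054 0.062
0.082 18 0.06 0.063
0.086 1 0.06 0.06
0.118 14 0.051 0.062
0.122 15 0.057 0.06
0.126 4 0.056 0.059
```

View pics/c9.png

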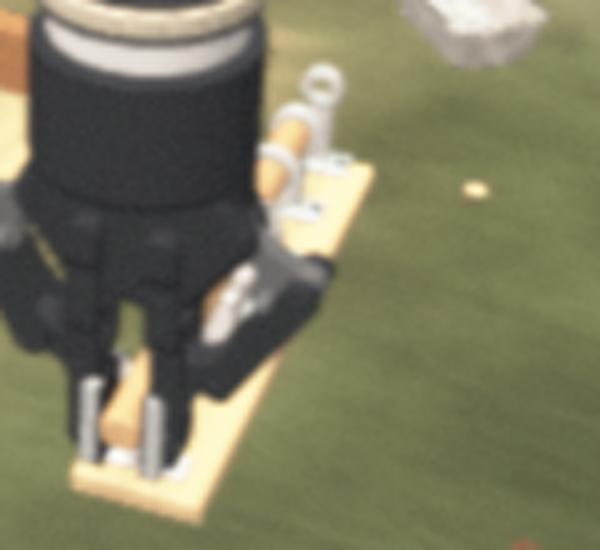

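The rod has passed ring 2 and its full diameter reaches ring 3, with no slip in the grip. One firmer push should confirm it has stopped.

```bash
python3 -m crank '[{"dp":[-0.004,0,0],"delta_rot":[0,0,0],"fingers":-1},{"dp":[0,0,0],"delta_rot":[0,0,0],"fingers":-1},{"dp":[0,0,0],"delta_rot":[0,0,0],"fingers":-1}]' 
python3 - <<'E' 2>/dev/null
from h import *
s,M=state(); pic,W,c=cloud('wrist')
W=W.reshape(-1,3); T=(W-s['tcp_pos'])@M; z=W[:,2]; m=(abs(T[:,1])<.02)&(z>.044)&(z<.064)&(T[:,0]>-.0)
print('tail',np.sort(T[m,0])[-3:])
E
```

```text
t: 17.33
tcp_pos: [0.4511, 0.078, 0.1023]
tool_rot: [0.654, 0.757, 0.002, 0.0]
force: [3.2, 14.6, 9.3]
finger_gap: 0.172
gripper_force: 39.8
t 17.33 tcp [0.4511 0.078  0.1023] toolx 98.39 z [ 0.0032  0.0025 -1.    ] F [ 3.19 14.62  9.28] gap 0.172 gf 39.8
tail [0.01229398 0.01235979 0.01266652]
```

```bash
python3 -m crank '[{"dp":[-0.003,0,0],"delta_rot":[0,0,0],"fingers":-1},{"dp":[0,0,0],"delta_rot":[0,0,0],"fingers":-1},{"dp":[0,0,0],"delta_rot":[0,0,0],"fingers":-1}]' 
```

```text
t: 17.63
tcp_pos: [0.4511, 0.0776, 0.1023]
tool_rot: [0.654, 0.757, 0.002, -0.0]
force: [4.3, 21.7, 10.0]
finger_gap: 0.17
gripper_force: 39.8
```

The force climbs steeply (7 N for 0.4 mm), so ring 3 has stopped it. I'll ease the push slightly, release and rise.

```bash
python3 -m crank '[{"dp":[0.003,0,0],"delta_rot":[0,0,0],"fingers":-1},{"dp":[0,0,0],"delta_rot":[0,0,0],"fingers":-0.5},{"dp":[0,0,0],"delta_rot":[0,0,0],"fingers":-0.2},{"dp":[0,0,0],"delta_rot":[0,0,0],"fingers":0.1},{"dp":[0,0,0],"delta_rot":[0,0,0],"fingers":0.1},{"dp":[0,0,0],"delta_rot":[0,0,0],"fingers":0.1},{"dp":[0,0,-0.02],"delta_rot":[0,0,0],"fingers":0.1},{"dp":[0,0,-0.05],"delta_rot":[0,0,0],"fingers":0.1},{"dp":[0,0,-0.07],"delta_rot":[0,0,0],"fingers":0.1},{"dp":[0,0,-0.07],"delta_rot":[0,0,0],"fingers":0.1},{"dp":[0,0,-0.07],"delta_rot":[0,0,0],"fingers":0.1},{"dp":[0,0,-0.05],"delta_rot":[0,0,0],"fingers":0.1}]'
python3 -m crank '[{"dp":[0,0,-0.02],"delta_rot":[0,0,0],"fingers":0.1},{"dp":[0,0,0],"delta_rot":[0,0,0],"fingers":0.1},{"dp":[0,0,0],"delta_rot":[0,0,0],"fingers":0.1},{"dp":[0,0,0],"delta_rot":[0,0,0],"fingers":0.1}]'
python3 - <<'E' 2>/dev/null
from h import *
s,M=state(); pic,W,c=cloud('wrist'); pt,Wt,_=cloud('top')
d=np.array([.1487,-.9889]); n=np.array([.9889,.1487]); o=np.array([.468,-.0393])
W=W.reshape(-1,3); sg=(W[:,:2]-o)@d; q=(W[:,:2]-o)@n; z=W[:,2]
m=(z>.046)&(z<.064)&(abs(q)<.012)&(sg<-.105)&(sg>-.2); print('tail gauge x',np.percentile(sg[m],.5),'ztop',np.percentile(z[m],90))
a=cv2.resize(pic[:, :, ::-1],(400,300)); b=cv2.resize(pt[140:290,200:400,::-1],(400,300)); cv2.imwrite('pics/fin.png',np.hstack([a,b]))
E
```

```text
t: 18.63
tcp_pos: [0.4503, 0.0761, 0.2689]
tool_rot: [0.652, 0.758, 0.001, 0.001]
force: [0.4, -0.5, -0.5]
finger_gap: 0.551
gripper_force: 0.0
t: 18.97
tcp_pos: [0.4494, 0.0762, 0.2753]
tool_rot: [0.652, 0.758, -0.001, -0.001]
force: [-0.8, -0.3, -1.2]
finger_gap: 0.547
gripper_force: 0.0
t 18.97 tcp [0.4494 0.0762 0.2753] toolx 98.56 z [-2.8e-03  2.0e-04 -1.0e+00] F [-0.82 -0.35 -1.21] gap 0.547 gf 0.0
tail gauge x -0.13035967389381292 ztop 0.05859198104825442
```

View pics/fin.png

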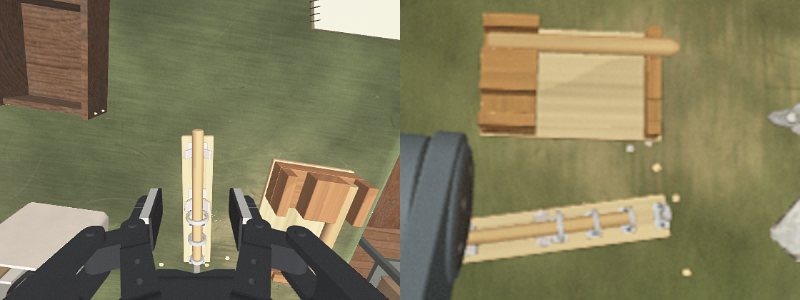

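The rod lies in the rests with its nose in ring 3. Its tail is at gauge x ≈ -0.132, which puts the nose at about +0.087. The thick rod is in the rack and the gripper is clear.

```bash
python3 -c "
from station import manip
print(manip.sign_off())"
```

```text
the job is handed in; nothing more can be done
None
```

The slim rod passes ring 2 (20 mm) and ring 3 (13 mm) stops it; it is left there, released, the thick rod is still in the rack, and the job was handed in at about 19 s.

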